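Refit the pressure lever of a fabric die cutter

TASK

The pressure lever has come off the tabletop die cutter. Put its splined hub back on the upright shaft on top of the machine, gently feeling for the one rotation at which it slides fully home on the collar without being forced, then turn the lever clockwise (seen from above) until the shaft reaches its stop and the lever points straight to the machine's front, and let go. Leave the other things on the table where they are.

Things in the scene. Friction and masses are not known exactly. Their poses are not given: they have to be found in the camera images.
- lever: Dark steel lever, 0.26 kg (+-25%), lying flat, bore upright. Origin: bore's axis at the hub's underside; z up; x along the arm to its grip. Hub: hexagon 42 mm across flats, 30 mm high, two flats facing +y and -y (pinch these from above). Arm: bar 18 mm wide, 8 mm thick, level with the hub's underside. At the arm's end an upright black grip, 21 mm across, 43 mm high.
- lever_grip (a point): Centre of the top of the lever's upright grip, 90 mm along x from the bore's axis and 43 mm above the hub's underside.
- lever_bore (a point): Top of the lever's bore, on its axis, 30 mm above the hub's underside. The bore goes right through: 20 mm across its six inner splines, 30 mm across the grooves between. Grooves lie every 60 degrees; the one on the arm's side (+x) is blocked, so the lever fits the shaft one way only.
- cutter: White tabletop roller die-cutting machine, fixed, 160 mm (x) by 260 mm (y), 110 mm high. Origin: centre of its underside; z up; its front faces its own -x, and a dark mark on top points there. In the middle of the top stands a collar 38 mm across, 25 mm high, and on it the splined shaft.
- seat (a point): Centre of the collar's top face, on the shaft's axis, 135 mm above the machine's underside; axes as the machine's (front -x). The hub's underside lies here when home. Home and at the stop, the lever points to the front, give or take 3 degrees of play.
- spline_ends (a point): On the shaft's axis, 22 mm above the seat, where its five splines end (28 mm across, 6 mm wide, every 60 degrees, one missing: the arm goes there). The hub rests here until turned to match within about 3 degrees, then can go down the 22 mm. More than 90 N of push or jamming on machine or shaft before it is home is forcing it.
- nose (a point): Tip of the shaft, 40 mm above the seat: a plain round nose above the splines, 18 mm across (1 mm clearance in the bore all round) up to 33 mm above the seat, then tapering to 10 mm at this tip. The shaft turns stiffly, about 0.4 N m of friction: it stays put under light rubbing and stays where it is left.
- front_mark (a point): Dark mark on the machine's top, 50 mm in front (-x) of the shaft's axis. The shaft's rotation is not reported: at the start the fitted lever would point 0.50 to 1.50 rad anticlockwise (from above) of this front direction. It turns clockwise to its stop at the front, and anticlockwise no farther than those 1.50 rad.
- spool_a: Thread spool, 30 mm across, 40 mm high, standing; bystander. Origin: centre of its underside.
- spool_b: Thread spool like spool_a; bystander.
- spool_c: Thread spool like spool_a; bystander.
- seam_roller: Wooden seam roller lying down, 135 mm long, 35 mm wide, 28 mm high; bystander. Origin under its handle's front end.
- rotary_cutter: Rotary cutter with yellow handle, 170 mm long, 20 mm high, lying flat; bystander. Origin near its middle, on the underside.
- pin_dish: White bowl 84 mm across, 28 mm high; bystander. Origin: centre of its underside.
- mug: Blue mug 80 mm across, 95 mm high; bystander. Origin: centre of its underside.
- screwdriver: Screwdriver lying down; bystander.
Not all that is in view belongs to the job. Several things have the shape of the lever; the one meant has the colours described above.

How it is judged:
On the way, in this order (a step that is already met when the one before it is completed fails the run):
1. the lever is fully home on the shaft, before it is turned (z of lever in the frame of seat between -0.004 and 0.003 m and horizontal distance between lever and seat below 0.004 m and angle between lever's own z axis and vertical below 0.08 rad), for 0.2 s.
2. the lever is turned clockwise to the stop (x of lever_grip in the frame of seat below -0.08 m and y of lever_grip in the frame of seat above -0.01 m and z of lever in the frame of seat below 0.004 m), for 0.1 s.
At the end, for the whole second after the job is handed in: The lever's hub sits fully home on the collar (within 3 mm in height and 4 mm sideways, upright within 0.08 rad), the lever points to the machine's front at the shaft's stop (its grip at most 10 mm short, 15 mm past), is released and at rest (all of step 1 and x of lever_grip in the frame of seat below -0.08 m and y of lever_grip in the frame of seat between -0.01 and 0.015 m and linear speed of lever below 0.02 m/s); the robot touches nothing.
It fails at once if the lever is forced: more than 90 N between lever and machine or shaft before it is home (contact force between lever and cutter above 90 N and z of lever in the frame of seat above 0.006 m).
It fails at once if a bystander is moved more than 30 mm (distance of any of spool_a, spool_b, spool_c, seam_roller, rotary_cutter, pin_dish, mug, screwdriver from where it was at the start of the episode above 0.03 m).
It also fails if it takes over 72 s, if anything falls off the work surface, if the arm or the gripper's body presses on something with over 40 N, if the wrist force passes 120 N, or if a joint passes its speed limit or range.

ROBOT

A 7-joint arm with a two-finger parallel gripper is mounted at the origin on the work surface. World frame = base frame: x ahead of the robot, y to its left, z up, the work surface at z = 0. Lengths are in m, angles in rad, forces in N, time in s.
With the tool pointing down it reaches from about 0.425 to 0.925 m from the base axis. Payload 6.8 kg.
Tool frame: the origin (TCP) lies midway between the tips of the shut fingers; the grasp point (between the pads) lies 19 mm behind it; z points along the fingers, y is the direction in which the jaws open and shut (so a half turn about z gives the same grasp; the last joint's range is limited). The gripper opens to 85 mm and grips with 20 to 120 N. Pads are 22 mm wide; open, the fingers measure 114 mm over their backs; the gripper's body (76 mm by 85 mm) begins 54 mm behind the grasp point. The pads swing forward as they close: fully open they stand 13 mm farther back than shut.
Start: joints at [-1.427, 0.477, 0.022, 1.555, -0.011, 1.109, -0.083], TCP at [0.168, 0.654, 0.231] pointing down, gripper open.
Joint ranges: [-2.96, 2.96], [-0.34, 2.1], [-1.41, 1.46], [0.24, 2.44], [-1.37, 4.51], [0.17, 1.92], [-2.96, 2.96]. Speed limits (rad/s): [2.39, 2.39, 3.14, 3.14, 3.14, 3.14, 3.14].

INTERFACE

Orientations are given as a unit quaternion [x, y, z, w].
In Python, from station import env, jaws, snapshot, trace, readout gives the robot as it stands. The module is installed in compiled form; this text tells all that it offers. Calls block until the motion is done:
- env.move_pose(position, orientation): joint-space move of the TCP to a pose.
- env.move_straight(position, rotation=None, velocity=0.15): straight line of the TCP; rotation=None keeps the orientation; velocity is the mean speed in m/s.
- env.movej(angles): joint-space move.
- jaws.ungrasp() and jaws.close_gripper(): open the fingers fully, or close them until they stop; the grip force is fixed at half the most.
- env.hold(seconds).
- env.inverse_kinematics(position, orientation): joint angles nearest the present ones, or None.
- snapshot(name): name is "scene" or "side" or "wrist"; returns a dict with "image" (480x640x3 uint8, red, green, blue), "vertical_fov" (degrees; the focal length in pixels is half the picture's height over the tangent of half this angle, whatever the lens; pixels are square), "cx", "cy" (the principal point, pixels), "world_from_camera" (4x4, takes a point from camera to world coordinates); the wrist camera has in their place "mount" (4x4, takes a point from camera to tool coordinates, whose origin is the TCP and whose axes are the flange's). Camera axes: x right, y down, z forward; pixel columns grow to the right and rows downward; lengths in m; the calibration is good to about 2 mm. A picture is of the moment at which its call begins: read the wrist's pose just before it. There is no depth.
A pose or a line that the arm cannot do raises env.MotionError and nothing moves.
- env.close_job(): hands the job in, once; it reports no verdict.
Trained networks look in a picture, given as the dict that the camera call returned (one of the last four; its "shot" number tells which), for a name from the list of things; names that differ only in an ending like _2 or _b are one class to them, and where a whole thing is asked for, a point or a joint stands for the part that bears it (a point fixed in the world has none). Each returns a list of dicts, best first, with "score" (0 to 1); they miss things now and then, are a little off and sometimes report something else, mostly with a low value. They report only what shows in the picture. A call takes as long as a camera call. They do not tell look-alikes from the thing itself.
- trace(picture, query): "pixels" (480x640 bool, what is visible of it) and "location" ([column, row] in pixels, amid what is visible of it).
Readings, each from a call of its own:
- readout.read_time(): time.
- readout.read_joints(): joint angles.
- readout.read_dq(): joint speeds.
- readout.read_tau(): joint torques, N m.
- readout.read_position(): TCP position.
- readout.read_tool_rot(): TCP orientation.
- readout.read_force(): force on the tool from outside, world axes, zero at the start.
- readout.read_torque(): the same for the moment, N m.
- readout.read_finger_gap(): opening from 0.0 (shut) to 1.0 (fully open).
Only numpy, scipy, OpenCV 4.12 (cv2) and the standard library are available. Lean on these libraries where they do the work, as an engineer would, in place of code of your own. Each camera call takes 0.05 s, during which the arm holds its last target. There are 200 camera calls.

## Working session

There is one attempt and no reset: what is moved stays moved. The work goes in short steps, each a Python script; the robot and the scene stay as the last script left them, time stands still between calls to the robot, and variables do not carry over. Pictures are saved under pics/ and viewed, about 8 in all and at most 12, crops included, and the job is handed in when it is done.

```bash
mkdir -p pics; cat > h.py <<'E'
import numpy as np, cv2
from station import env, jaws, snapshot, trace, readout
from scipy.spatial.transform import Rotation as R
def save(p,n): cv2.imwrite(f'pics/{n}.png',cv2.cvtColor(p['image'],cv2.COLOR_RGB2BGR))
def f(p): return 240/np.tan(np.radians(p['vertical_fov'])/2)
def wfc(p,pos=None,quat=None):
    if 'world_from_camera' in p: return np.array(p['world_from_camera'])
    T=np.eye(4);T[:3,:3]=R.from_quat(quat).as_matrix();T[:3,3]=pos
    return T@np.array(p['mount'])
def ray(p,uv,T):
    d=np.array([(uv[0]-p['cx'])/f(p),(uv[1]-p['cy'])/f(p),1.]);return T[:3,3],T[:3,:3]@d
def atz(p,uv,z,T):
    o,d=ray(p,uv,T);return o+d*(z-o[2])/d[2]
def proj(p,X,T):
    c=np.linalg.inv(T)@np.append(X,1);return np.array([f(p)*c[0]/c[2]+p['cx'],f(p)*c[1]/c[2]+p['cy']])
E
cat > a.py <<'E'
from h import *
a=snapshot('scene');b=snapshot('side')
save(a,'scene');save(b,'side')
for n,p in(('scene',a),('side',b)):
  T=wfc(p);print(n,T.round(3).tolist(),p['vertical_fov'],p['cx'],p['cy'])
  for q in('lever','lever_grip','lever_bore','cutter','nose','front_mark','seat'):
    try: print(q,[(round(r['score'],2),np.round(r['location']).tolist(),int(r['pixels'].sum())) for r in trace(p,q)])
    except Exception as e: print(q,e)
print(readout.read_position(),readout.read_tool_rot(),readout.read_time())
E
python3 a.py
```

```text
scene [[0.149, 0.813, -0.563, 1.122], [0.989, -0.127, 0.078, -0.154], [-0.008, -0.569, -0.823, 0.982], [0.0, 0.0, 0.0, 1.0]] 53.80482925324814 320.6571854106262 233.2341482448423
lever [(0.68, [196.0, 283.0], 590), (0.63, [316.0, 241.0], 575), (0.59, [263.0, 241.0], 616)]
lever_grip [(0.96, [196.0, 283.0], 610), (0.79, [265.0, 240.0], 654), (0.67, [247.0, 334.0], 262), (0.67, [465.0, 173.0], 334), (0.63, [318.0, 240.0], 603), (0.53, [442.0, 233.0], 9082), (0.27, [324.0, 338.0], 659)]
lever_bore [(0.87, [323.0, 243.0], 642), (0.86, [198.0, 284.0], 701), (0.61, [261.0, 242.0], 592)]
cutter [(0.75, [443.0, 235.0], 9213)]
nose [(0.76, [442.0, 232.0], 9137), (0.68, [124.0, 229.0], 1762)]
front_mark [(0.67, [440.0, 235.0], 8971)]
seat [(0.85, [443.0, 235.0], 8894), (0.37, [210.0, 198.0], 667)]
side [[-0.935, -0.279, 0.217, 0.232], [-0.353, 0.721, -0.596, 0.741], [0.01, -0.634, -0.773, 1.171], [0.0, 0.0, 0.0, 1.0]] 45.760372773329124 325.0107907536137 245.3755420220843
lever [(0.92, [365.0, 242.0], 473), (0.66, [344.0, 281.0], 587), (0.65, [353.0, 195.0], 405), (0.16, [432.0, 219.0], 607)]
lever_grip [(0.94, [367.0, 238.0], 416), (0.81, [358.0, 191.0], 432), (0.64, [339.0, 281.0], 576)]
lever_bore [(0.73, [354.0, 192.0], 416), (0.61, [344.0, 285.0], 550), (0.59, [367.0, 242.0], 491)]
cutter [(0.59, [281.0, 362.0], 10097)]
nose [(0.61, [279.0, 358.0], 9943)]
front_mark [(0.67, [279.0, 365.0], 10004)]
seat [(0.58, [279.0, 364.0], 9894)]
[0.16815777 0.6537314  0.23128852] [ 1.25590093e-01  9.92082218e-01  5.63178285e-06 -2.61234832e-05] 0.8
```

View scene.

```bash
python3 -c "
import cv2
a=cv2.imread('pics/scene.png')
cv2.imwrite('pics/c1.png',cv2.resize(a[140:380,80:340],None,fx=2.3,fy=2.3,interpolation=cv2.INTER_CUBIC))"
```

```text
(no output)
```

View pics/scene.png

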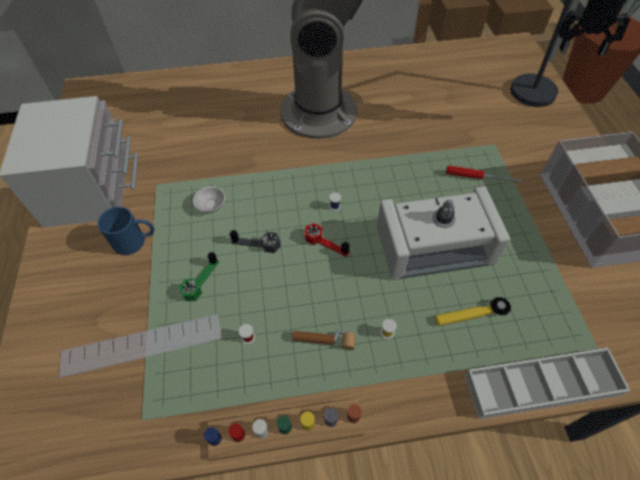

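View pics/c1.png

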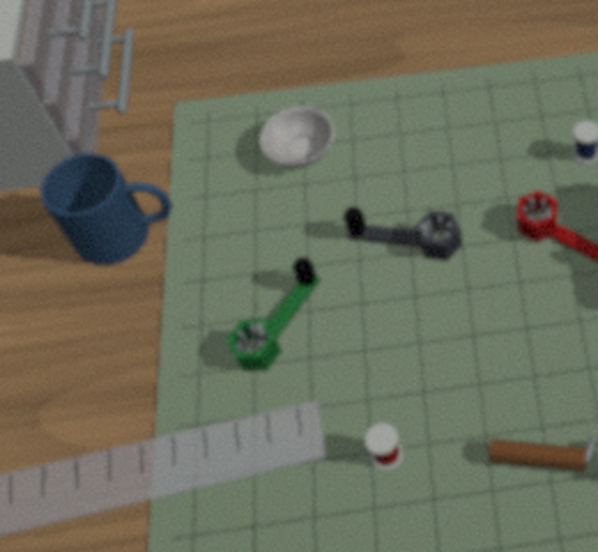

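View pics/side.png

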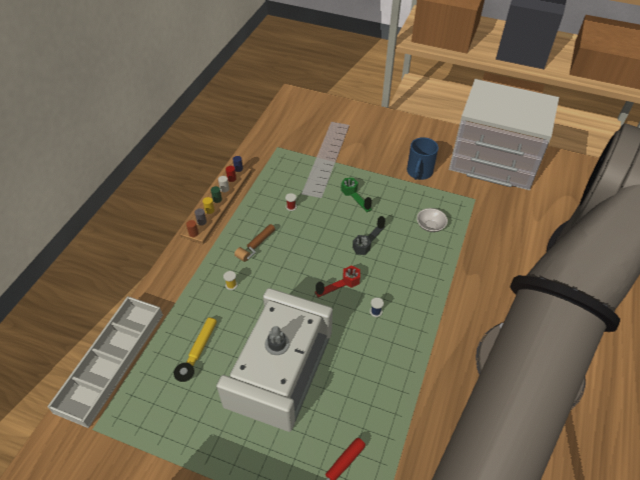

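The dark steel lever with its black grip has its hub at scene (270,240) and grip at (235,236). The look-alikes are green, at (190,290), and red, at (314,233). The crop confirms the dark one is the lever meant. The machine's front mark shows in the side picture at (299,351).

```bash
cat > b.py <<'E'
from h import *
a=snapshot('scene');b=snapshot('side')
Ta,Tb=wfc(a),wfc(b)
for n,ua,ub,z in(('bore',(270.5,239),(363,242),.03),('grip',(234.3,232.5),(381,220),.043),('nose',(448,203),(278,328),.175),('mark',None,(299,351),.11)):
  print(n,None if ua is None else atz(a,ua,z,Ta).round(4),atz(b,ub,z,Tb).round(4))
E
python3 b.py; python3 -c "
from h import *
a=cv2.imread('pics/side.png')
cv2.imwrite('pics/c2.png',cv2.resize(a[280:430,210:350],None,fx=4,fy=4,interpolation=cv2.INTER_CUBIC))"
```

```text
bore [ 0.468 -0.187  0.03 ] [ 0.4635 -0.185   0.03  ]
grip [ 0.4444 -0.2715  0.043 ] [ 0.44   -0.2643  0.043 ]
nose [0.5332 0.2061 0.175 ] [0.5236 0.2097 0.175 ]
mark None [0.4793 0.2103 0.11  ]
```

View pics/c2.png

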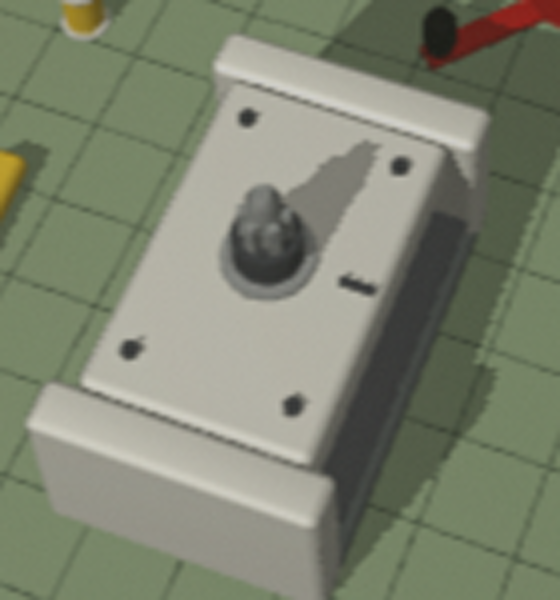

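```bash
cat >> h.py <<'E'
def Q(psi): return np.array([np.cos(psi/2),np.sin(psi/2),0,0])
def wshot(n):
    pos=readout.read_position();q=readout.read_tool_rot();p=snapshot('wrist');save(p,n)
    T=wfc(p,pos,q);np.savez(f'pics/{n}.npz',T=T,vertical_fov=p['vertical_fov'],cx=p['cx'],cy=p['cy'],image=p['image'],pos=pos,q=q);return p,T
E
cat > c.py <<'E'
from h import *
p=snapshot('wrist');print(np.array(p['mount']).round(4).tolist(),p['vertical_fov'])
for th in np.radians([-100,-106,-130,-150,-180]):
  for o in(0,np.pi):
    for P in([.466,-.186,.004],[.528,.208,.15],[.528,.208,.33]):
      j=env.inverse_kinematics(P,Q(th+o));print(round(np.degrees(th)),round(o),P,None if j is None else np.round(j,2))
E
python3 c.py
```

```text
[[0.0002, -0.9503, -0.3113, 0.0796], [1.0, 0.0, 0.0006, -0.0002], [-0.0005, -0.3113, 0.9503, -0.1424], [0.0, 0.0, 0.0, 1.0]] 67.09657849703098
-100 0 [0.466, -0.186, 0.004] [-0.58  1.1   1.26  2.17 -1.32  1.07 -1.87]
-100 0 [0.528, 0.208, 0.15] [-0.43  0.4  -0.07  1.89  0.04  0.86  2.45]
-100 0 [0.528, 0.208, 0.33] [-0.55  0.22  0.07  1.7  -0.02  1.23  2.5 ]
-100 3 [0.466, -0.186, 0.004] [-0.13  0.61  0.49  2.14 -0.57  0.52  0.62]
-100 3 [0.528, 0.208, 0.15] [-0.9   0.44  0.54  1.92 -0.29  0.86 -0.39]
-100 3 [0.528, 0.208, 0.33] [-0.98  0.24  0.6   1.72 -0.14  1.22 -0.51]
-106 0 [0.466, -0.186, 0.004] [-0.58  1.1   1.26  2.17 -1.32  1.07 -1.98]
-106 0 [0.528, 0.208, 0.15] [-0.45  0.39 -0.05  1.89  0.03  0.86  2.35]
-106 0 [0.528, 0.208, 0.33] [-0.56  0.22  0.09  1.7  -0.02  1.23  2.4 ]
-106 3 [0.466, -0.186, 0.004] [-0.16  0.61  0.53  2.15 -0.61  0.53  0.55]
-106 3 [0.528, 0.208, 0.15] [-0.92  0.44  0.56  1.92 -0.3   0.86 -0.48]
-106 3 [0.528, 0.208, 0.33] [-0.99  0.24  0.62  1.72 -0.15  1.22 -0.61]
-130 0 [0.466, -0.186, 0.004] [ 0.08  0.56  0.22  2.13 -0.25  0.48  2.93]
-130 0 [0.5
[... 522 characters left out ...]
3] [-0.66  0.22  0.21  1.7  -0.05  1.22  1.66]
-150 3 [0.466, -0.186, 0.004] [-0.1   0.59  0.45  2.14 -0.52  0.51 -0.3 ]
-150 3 [0.528, 0.208, 0.15] [-0.96  0.45  0.62  1.93 -0.34  0.87 -1.21]
-150 3 [0.528, 0.208, 0.33] [-1.04  0.25  0.69  1.73 -0.17  1.23 -1.36]
-180 0 [0.466, -0.186, 0.004] [-0.02  0.57  0.34  2.14 -0.4   0.49  2.2 ]
-180 0 [0.528, 0.208, 0.15] [-0.68  0.4   0.25  1.91 -0.13  0.85  1.2 ]
-180 0 [0.528, 0.208, 0.33] [-0.75  0.22  0.32  1.71 -0.07  1.22  1.16]
-180 3 [0.466, -0.186, 0.004] [-0.38  0.74  0.84  2.16 -0.95  0.67 -0.43]
-180 3 [0.528, 0.208, 0.15] [-1.04  0.48  0.73  1.93 -0.41  0.88 -1.67]
-180 3 [0.528, 0.208, 0.33] [-1.1   0.26  0.76  1.73 -0.19  1.23 -1.86]
```

```bash
cat > d.py <<'E'
from h import *
psi=np.radians(74);u=np.array([np.cos(psi),np.sin(psi),0])
t=readout.read_time()
env.move_pose(np.array([.528,.208,.23])-.07*u,Q(psi))
p,T=wshot('w1');print(readout.read_position(),readout.read_time()-t)
env.move_pose(np.array([.466,-.186,.16])-.05*u,Q(psi))
p2,T2=wshot('w2');print(readout.read_position(),readout.read_time()-t)
for q in('lever','lever_bore','lever_grip'):
  print(q,[(round(r['score'],2),np.round(r['location']).tolist(),int(r['pixels'].sum())) for r in trace(p2,q)])
cv2.imwrite('pics/w12.png',cv2.cvtColor(np.hstack([p['image'][:,100:500],p2['image'][:,100:500]]),cv2.COLOR_RGB2BGR))
E
python3 d.py
```

```text
[0.50860784 0.14205195 0.22990662] 2.25
[ 0.45318518 -0.23283406  0.16006481] 3.7333
lever [(0.76, [479.0, 321.0], 2920), (0.74, [265.0, 26.0], 2454), (0.63, [317.0, 193.0], 4133)]
lever_bore [(0.78, [269.0, 23.0], 2391), (0.74, [318.0, 190.0], 4451), (0.7, [476.0, 318.0], 2957), (0.19, [620.0, 166.0], 1421)]
lever_grip [(0.8, [479.0, 321.0], 3072), (0.74, [321.0, 192.0], 4274), (0.7, [267.0, 23.0], 2310)]
```

View pics/w12.png

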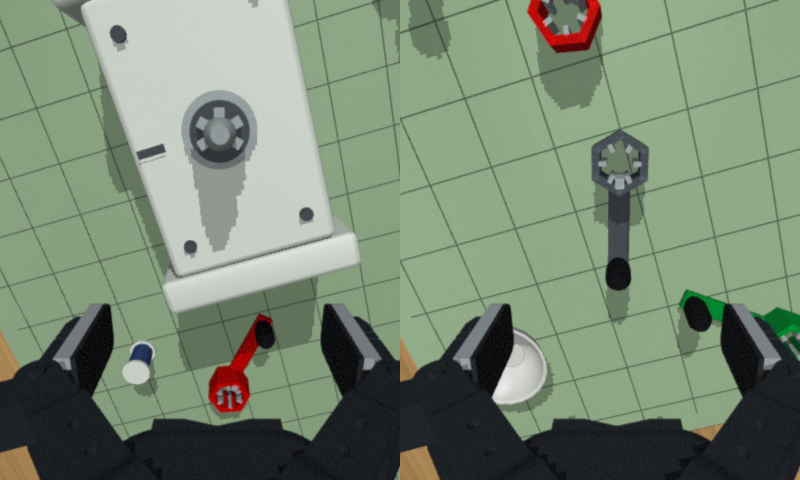

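```bash
python3 -c "
import cv2,numpy as np
a=cv2.imread('pics/w1.png')[82:182,270:370];b=cv2.imread('pics/w2.png')[110:210,270:370]
cv2.imwrite('pics/c3.png',np.hstack([cv2.resize(i,(400,400),interpolation=cv2.INTER_CUBIC) for i in(a,b)]))"
```

```text
(no output)
```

View pics/c3.png

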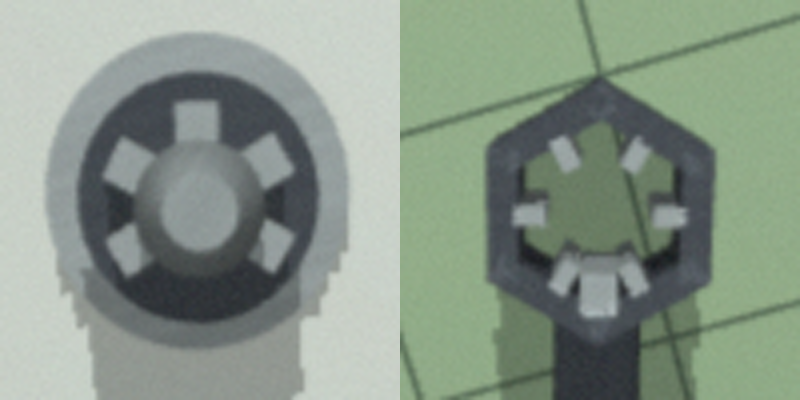

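```bash
cat > e.py <<'E'
from h import *
d1=dict(np.load('pics/w1.npz'));d2=dict(np.load('pics/w2.npz'))
w=lambda d,pts,z:np.array([atz(d,p,z,d['T'])[:2] for p in pts])
c1=lambda P:[(270+x/4,82+y/4) for x,y in P]
c2=lambda P:[(270+(x-400)/4,110+y/4) for x,y in P]
print('tip',w(d1,c1([(200,210)]),.175),'collar',w(d1,c1([(197,190)]),.135))
S=w(d1,c1([(197,121),(271,159),(274,248),(126,250),(129,163)]),.157)
from scipy.optimize import least_squares
k=np.array([180,120,60,-60,-120]);# candidate angles rel. to gap (image up=180, clockwise in image = clockwise from above)
def fit(P,offs):
    g=lambda v:(P-(v[:2]+v[3]*np.c_[np.cos(v[2]+offs),np.sin(v[2]+offs)])).ravel()
    r=least_squares(g,[*P.mean(0),np.radians(-106),.012]);return r.x,np.abs(r.fun).max()
for s in(-1,1):
    v,e=fit(S,s*np.radians(k));print('shaft',v.round(4),np.degrees(v[2]),e)
H=w(d2,c2([(600,75),(714,152),(710,282),(600,343),(488,282),(488,150)]),.03)
for s in(-1,1):
    v,e=fit(H,s*np.radians([180,120,60,0,-60,-120]));print('hub',v.round(4),np.degrees(v[2]),e)
G=w(d2,[(318,268)],.043);print('grip',G)
# screws & mark: machine yaw at z=.11
print('mark',w(d1,[(237,155),(264,149)],.11),'screws',w(d1,[(218,34),(290,247),(406,214)],.11))
E
python3 e.py
```

```text
tip [[0.52981096 0.21010047]] collar [[0.5300891  0.21142218]]
shaft [ 0.5306  0.2128 -1.8258 -0.0031] -104.61238949155175 0.012254313774327952
shaft [ 0.5299  0.2099 -1.8278  0.0119] -104.72497015323037 0.00041768133978370425
hub [ 4.6850e-01 -1.8860e-01 -1.7047e+00  2.0000e-04] -97.67037275106019 0.02400965839814287
hub [ 0.4685 -0.1886 -1.8513  0.0242] -106.07104054429341 0.000909517276662386
grip [[ 0.44573182 -0.26349214]]
mark [[0.46915482 0.20986837]
 [0.488919   0.20858351]] screws [[0.48326231 0.28539546]
 [0.48489846 0.13321672]
 [0.57605061 0.13458304]]
```

```bash
cat > g.py <<'E'
from h import *
psi=np.radians(73.9)
env.move_pose([.4685,-.1886,.09],Q(psi))
env.move_straight([.4685,-.1886,.004],velocity=.1)
print(readout.read_position(),readout.read_force())
jaws.close_gripper()
print('gap',readout.read_finger_gap(),readout.read_position(),readout.read_force())
env.move_straight([.4685,-.1886,.24],velocity=.25)
print('gap',readout.read_finger_gap(),readout.read_force())
psi=np.radians(75.3)
env.move_pose([.530,.210,.24],Q(psi))
print(readout.read_position(),R.from_quat(readout.read_tool_rot()).as_euler('zyx',degrees=True),readout.read_force(),readout.read_torque(),readout.read_time())
p,T=wshot('w3');a=snapshot('side');save(a,'s3')
c=a['image'][230:400,200:360]
cv2.imwrite('pics/c4.png',cv2.cvtColor(np.hstack([cv2.resize(c,(376,400),interpolation=cv2.INTER_CUBIC),cv2.resize(p['image'][80:480,120:520],(400,400))]),cv2.COLOR_RGB2BGR))
E
python3 g.py
```

```text
[ 0.46885794 -0.18890582  0.00445965] [ 0.34217595  0.20608996 -0.54763512]
gap 0.4818877887834426 [ 0.46882519 -0.18856827  0.00456144] [0.07018739 1.31510842 7.15042568]
gap 0.47911957781315717 [ 0.30441061  0.85457483 -2.8199637 ]
[0.53037261 0.20792963 0.24011603] [-7.51368607e+01  1.37823110e-02  1.79966691e+02] [ 0.72489117  0.15996992 -3.7398234 ] [-0.00345551 -0.0411331   0.00818267] 9.3417
```

View pics/c4.png

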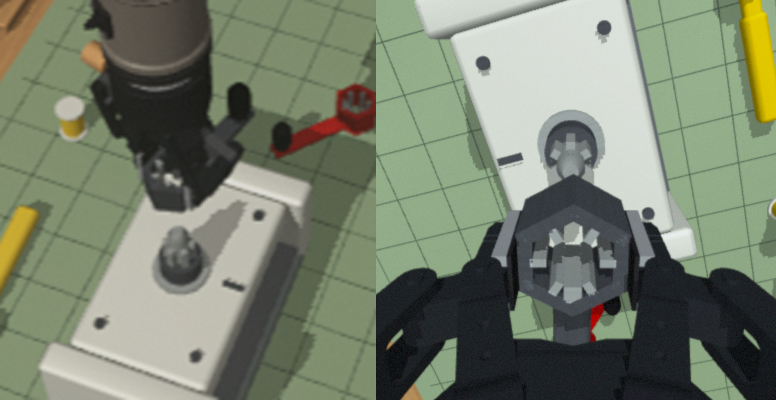

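```bash
cat > k.py <<'E'
from h import *
d=dict(np.load('pics/w3.npz'))
px=lambda P:[(x-256.,80.+y) for x,y in P]
H=np.array([atz(d,p,d['pos'][2]-.0045+.03,d['T']) for p in px([(572,176),(628,208),(626,283),(571,316),(517,282),(519,212)])])
from scipy.optimize import least_squares
o=np.radians([180,120,60,0,-60,-120])
g=lambda v:(H[:,:2]-(v[:2]+v[3]*np.c_[np.cos(v[2]+o),np.sin(v[2]+o)])).ravel()
r=least_squares(g,[*H[:,:2].mean(0),np.radians(-105),.024]);v=r.x
print('hub',v.round(4),np.degrees(v[2]),'res',np.abs(r.fun).max())
psi=np.radians(75.1);u=np.array([np.cos(psi),np.sin(psi)]);n=np.array([-u[1],u[0]])
e=v[:2]-d['pos'][:2];print('tool offset along x',e@u,'lateral',e@n)
print('collar',atz(d,px([(571.5,145)])[0],.135,d['T']),'nose',atz(d,px([(570,163)])[0],.175,d['T']))
print(readout.read_position(),readout.read_time(),readout.read_dq())
E
python3 k.py
```

```text
hub [ 0.5316  0.213  -1.8314  0.0267] -104.93125586135041 res 0.004405550542723402
tool offset along x 0.005166316469827482 lateral 0.00012874341294126884
collar [0.53155879 0.21463869 0.135     ] nose [0.5308414  0.21521809 0.175     ]
[0.53041334 0.20800292 0.24024383] 9.4417 [-0.00157109 -0.0004258  -0.00650468 -0.0036094  -0.00322509  0.00101618
 -0.00169619]
```

```bash
python3 -c "
import cv2,numpy as np
a=cv2.imread('pics/w3.png')[190:420,230:400]
a=cv2.convertScaleAbs(a,alpha=1.6,beta=20)
cv2.imwrite('pics/c5.png',cv2.resize(a,None,fx=2.6,fy=2.6,interpolation=cv2.INTER_CUBIC))"
```

```text
(no output)
```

View pics/c5.png

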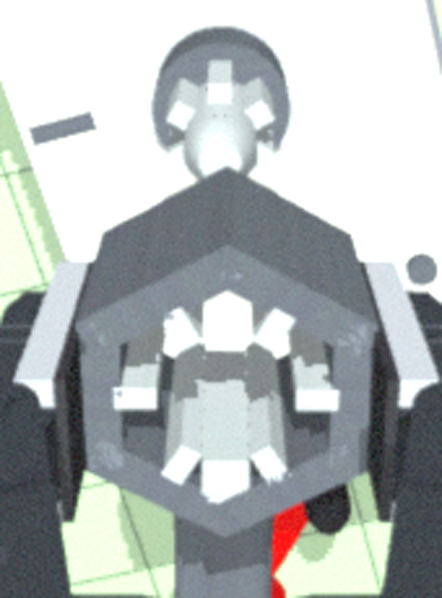

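```bash
cat > k2.py <<'E'
from h import *
d=dict(np.load('pics/w3.npz'))
px=np.array([(228,243),(375,325),(367,470),(226,536),(85,468),(78,325),(229,168),(350,235),(105,235)])/2.6+[230,190]
ang=np.radians([180,120,60,0,-60,-120,180,120,-120]);z=[.03]*6+[0]*3
obj=np.c_[.02425*np.cos(ang),.02425*np.sin(ang),z]
fl=f(d);K=np.array([[fl,0,d['cx']],[0,fl,d['cy']],[0,0,1]])
ok,rv,tv=cv2.solvePnP(obj,px,K,None)
res=(cv2.projectPoints(obj,rv,tv,K,None)[0][:,0]-px);print('res',np.abs(res).max())
Tc=np.eye(4);Tc[:3,:3]=cv2.Rodrigues(rv)[0];Tc[:3,3]=tv[:,0]
W=d['T']@Tc;print('lever world',W[:3,3].round(4),'z axis',W[:3,2].round(3),'yaw',np.degrees(np.arctan2(W[1,0],W[0,0])))
TT=np.eye(4);TT[:3,:3]=R.from_quat(d['q']).as_matrix();TT[:3,3]=d['pos']
print('lever in tool',(np.linalg.inv(TT)@W)[:3,3].round(4), 'tcp',d['pos'])
E
python3 k2.py
```

```text
res 0.8028436315442491
lever world [0.5304 0.2063 0.2355] z axis [-0.003  0.013  1.   ] yaw -105.02899249144328
lever in tool [-0.0015  0.0005  0.0046] tcp [0.53037261 0.20792963 0.24011603]
```

```bash
cat > m.py <<'E'
from h import *
tgt=np.array([.5302,.2115]);psi=np.radians(75.3)
q=Q(psi);t=readout.read_time()
c=tgt.copy()
env.move_straight([*c,.184],rotation=q,velocity=.1)
for i in range(2):
    P=readout.read_position();c=c+(tgt-P[:2]);env.move_straight([*c,.184],velocity=.05)
f0=readout.read_force();print(readout.read_position(),c,f0,readout.read_time()-t)
z=.184
while z>.160:
    z-=.002;env.move_straight([*c,z],velocity=.03)
    F=readout.read_force()-f0;P=readout.read_position();print(round(z,4),P.round(4),F.round(1),readout.read_torque().round(2))
    if np.linalg.norm(F)>15: break
print(readout.read_time()-t,readout.read_time())
E
python3 m.py
```

```text
[0.52994468 0.21129777 0.18412607] [0.5298978  0.21131396] [ 0.67832394 -0.43244884 -2.69381673] 1.2082999999999995
0.182 [0.5298 0.2113 0.1818] [-1.   1.2 -0.2] [0.01 0.05 0.03]
0.18 [0.5298 0.2113 0.1798] [-0.6  0.3 -0.5] [ 0.04 -0.02 -0.04]
0.178 [0.5298 0.2113 0.1779] [-0.1 -0.2 -0.3] [ 0.1  -0.04 -0.04]
0.176 [0.5298 0.2113 0.1759] [-0.6  0.9  0.6] [ 0.03  0.03 -0.01]
0.174 [0.5298 0.2113 0.1739] [ 0.5  1.6 -0.6] [ 0.05 -0.    0.05]
0.172 [0.5298 0.2113 0.1719] [-1.1  0.4 -0.8] [-0.02  0.01  0.02]
0.17 [0.5298 0.2113 0.1699] [-0.8  0.9  0.4] [ 0.01 -0.01 -0.03]
0.168 [0.5298 0.2113 0.1679] [-1.1  0.6 -0.4] [ 0.08 -0.03 -0.01]
0.166 [0.5299 0.2113 0.1659] [-1.3  0.9 -1. ] [ 0.01 -0.06  0.  ]
0.164 [0.5299 0.2113 0.1639] [-1.1 -0.1 -0.2] [-0.02  0.07 -0.01]
0.162 [0.5299 0.2114 0.1619] [-1.6 -0.2 -0.8] [-0.04  0.03  0.04]
0.16 [0.5298 0.2111 0.1598] [-0.5 -1.1 -0.6] [-0.23  0.03 -0.01]
4.2082999999999995 13.65
```

```bash
cat > m2.py <<'E'
from h import *
c=np.array([.5299,.2113]);t=readout.read_time();f0=np.array([.68,-.43,-2.7])
z=.160
while z>.1375:
    z-=.001;env.move_straight([*c,z],velocity=.02)
    F=readout.read_force()-f0;P=readout.read_position();print(round(z,4),P.round(4),F.round(1),readout.read_torque().round(2))
    if np.linalg.norm(F)>15: break
print(readout.read_time()-t,readout.read_time())
E
python3 m2.py
```

```text
0.159 [0.5299 0.2111 0.1589] [-1.  -1.4 -0.1] [-0.32  0.08  0.01]
0.158 [0.5299 0.211  0.1579] [-1.5 -2.  -0.4] [-0.44  0.13 -0.01]
0.157 [0.5299 0.2111 0.1569] [-1.1 -2.7  0.6] [-0.57  0.16  0.13]
0.156 [0.5298 0.2111 0.1559] [-2.  -3.   0.4] [-0.65  0.19 -0.01]
0.155 [0.5299 0.2111 0.1549] [-1.3 -2.9 -0.1] [-0.77  0.23  0.04]
0.154 [0.5299 0.2111 0.1539] [-2.4 -2.9  1.5] [-0.88  0.28  0.06]
0.153 [0.5299 0.2111 0.1529] [-1.5 -4.2  2.7] [-1.02  0.33  0.08]
0.152 [0.5298 0.2111 0.1519] [-2.8 -4.5  1.2] [-0.99  0.4   0.06]
0.151 [0.5299 0.2111 0.151 ] [-2.2 -4.9  2. ] [-1.07  0.36 -0.  ]
0.15 [0.5298 0.211  0.1499] [-2.8 -4.1  2.3] [-1.    0.37  0.09]
0.149 [0.5298 0.211  0.1489] [-1.7 -5.3  1.4] [-1.04  0.4   0.09]
0.148 [0.5298 0.211  0.1479] [-2.5 -4.4  2.2] [-1.11  0.43  0.09]
0.147 [0.5298 0.211  0.1469] [-1.9 -5.2  2.3] [-1.07  0.38  0.06]
0.146 [0.5298 0.211  0.146 ] [-2.6 -3.   1.3] [-1.06  0.4   0.07]
0.145 [0.5298 0.211  0.1449] [-2.7 -4.6  2.3] [-1.1   0.42  0.08]
0.144 [0.5298 0.211  0.1439] [-2.  -5.2  2.8] [-1.03  0.42  0.03]
0.143 [0.5298 0.211  0.143 ] [-2.9 -4.1  1.5] [-1.08  0.41  0.04]
0.142 [0.5298 0.2109 0.142 ] [-1.9 -4.9  2.2] [-1.02  0.45  0.05]
0.141 [0.5298 0.2109 0.1409] [-2.3 -4.8  1.2] [-1.13  0.42  0.02]
0.14 [0.5298 0.2109 0.14  ] [-2.7 -3.7  2.2] [-1.13  0.46  0.  ]
0.139 [0.5298 0.2109 0.1396] [-6.2 -5.2  9.6] [-1.15  1.    0.07]
0.138 [0.5299 0.2109 0.1395] [-9.6 -5.2 19.1] [-1.29  1.85  0.06]
5.499999999999998 19.15
```

```bash
cat > r.py <<'E'
from h import *
t=readout.read_time();s=np.array([.5296,.2101]);e=.001;f0=np.array([.68,-.43,-2.7])
def go(deg):
    a=np.radians(deg);u=np.array([np.cos(a),np.sin(a)])
    env.move_pose([*(s+e*u),.1393],Q(a))
    F=readout.read_force()-f0;tq=readout.read_torque();P=readout.read_position()
    ps=2*np.degrees(np.arctan2(*readout.read_tool_rot()[[1,0]]))
    print(round(deg,1),round(ps,1),P.round(4),F.round(1),tq.round(2),round(readout.read_time()-t,2));return F,tq
go(75.3);env.hold(.4)
for d in[72,68,63,57,51,45,39,33,27,21,15,10,6]:
    F,tq=go(d)
    if np.linalg.norm(F)>45 or abs(tq[2])>3: print('stop');break
E
python3 r.py
```

```text
75.3 75.3 [0.5298 0.2109 0.1396] [-4.3 -4.5  6.3] [-1.01  0.66  0.03] 0.25
72 72.0 [0.5296 0.2105 0.1396] [-5.4 -5.2  7.4] [-1.27  0.91  0.19] 0.9
68 68.0 [0.5296 0.2104 0.1396] [-5.5 -5.2  8.3] [-1.27  1.01  0.27] 1.15
63 63.0 [0.5296 0.2104 0.1396] [-5.4 -5.1  8.1] [-1.24  1.1   0.23] 1.4
57 57.0 [0.5296 0.2104 0.1396] [-6.6 -5.9  8.5] [-1.15  1.14  0.15] 1.65
51 51.0 [0.5296 0.2104 0.1396] [-6.7 -5.4 10.4] [-1.17  1.27  0.15] 1.9
45 45.0 [0.5296 0.2104 0.1396] [-7.7 -5.6  9.5] [-1.15  1.26  0.13] 2.15
39 39.0 [0.5296 0.2104 0.1396] [-8.4 -4.7 10.5] [-1.1   1.39  0.17] 2.4
33 33.0 [0.5296 0.2104 0.1396] [-7.9 -4.6 10. ] [-1.04  1.45  0.14] 2.65
27 27.0 [0.5297 0.2103 0.1396] [-8.2 -4.   9.8] [-1.1   1.5   0.12] 2.9
21 21.0 [0.5296 0.2104 0.1396] [-9.  -4.7  9.9] [-1.02  1.53  0.18] 3.15
15 15.0 [0.5296 0.2104 0.1396] [-8.1 -3.8 11.7] [-0.93  1.55  0.16] 3.4
10 10.0 [0.5297 0.2104 0.1396] [-8.3 -3.9 10.7] [-0.93  1.59  0.18] 3.65
6 6.0 [0.5296 0.2104 0.1396] [-9.7 -4.3 11. ] [-0.91  1.65  0.16] 3.9
```

```bash
sed -i 's/^go(75.3).*$//; s/for d in\[.*\]:/for d in[4,2.5,1,0,-1,-2,-3]:/; s/abs(tq\[2\])>3/abs(tq[2])>1.3/' r.py
cat >> r.py <<'E'
p,T=wshot('w4')
cv2.imwrite('pics/c6.png',cv2.cvtColor(p['image'],cv2.COLOR_RGB2BGR))
E
python3 r.py
```

```text
4 4.1 [0.5296 0.2103 0.1396] [-8.7 -2.5 11.1] [-0.85  1.65  0.32] 0.25
2.5 2.6 [0.5296 0.2103 0.1396] [-8.6 -3.8 10.4] [-0.84  1.57  0.33] 0.5
1 1.1 [0.5296 0.2104 0.1396] [-9.6 -3.8 10.9] [-0.86  1.71  0.32] 0.75
0 0.1 [0.5296 0.2104 0.1396] [-8.2 -4.4 10.3] [-0.82  1.66  0.34] 1.0
-1 -0.9 [0.5296 0.2104 0.1396] [-8.6 -3.8 10.9] [-0.82  1.6   0.34] 1.25
-2 -1.9 [0.5296 0.2103 0.1396] [-8.7 -4.1 11.1] [-0.86  1.65  0.33] 1.5
-3 -2.9 [0.5296 0.2104 0.1396] [-8.8 -3.4 10.3] [-0.83  1.64  0.38] 1.75
```

View pics/c6.png

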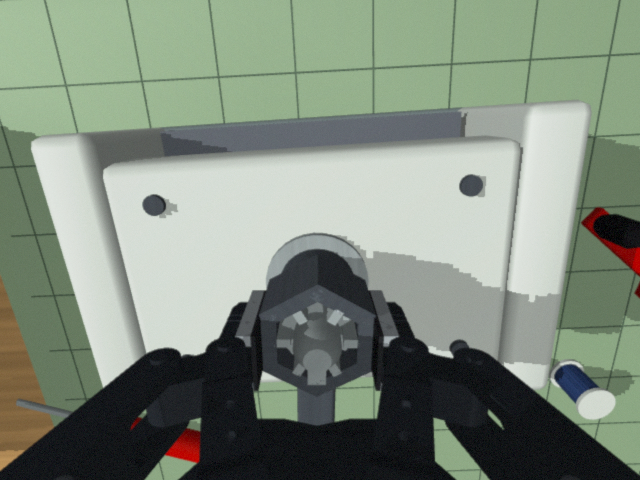

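```bash
cat > v.py <<'E'
from h import *
d=dict(np.load('pics/w4.npz'));s=np.array([.5300,.2103]);a=d['q'];ps=2*np.arctan2(a[1],a[0]);print(np.degrees(ps))
P=lambda r,th,z:proj(d,[s[0]+r*np.cos(th),s[1]+r*np.sin(th),z],d['T']).round(1)
for z in(.135,.165,.157,.187):print('hub z',z,[P(.02425,ps+k*np.pi/3,z).tolist() for k in(0,1,-1,3)])
print('collar top',P(.019,ps,.135),'bottom',P(.019,ps,.11),'dark disc r15 z.135',P(.015,ps,.135))
E
python3 v.py; python3 -c "
import cv2
a=cv2.convertScaleAbs(cv2.imread('pics/w4.png')[220:420,230:410],alpha=2.2,beta=25)
cv2.imwrite('pics/c7.png',cv2.resize(a,None,fx=2.8,fy=2.8,interpolation=cv2.INTER_CUBIC))"
```

```text
-2.9100888334072215
hub z 0.135 [[316.6, 251.4], [269.2, 277.0], [364.0, 277.0], [316.6, 347.1]]
hub z 0.165 [[316.5, 281.2], [258.9, 311.5], [374.1, 311.6], [316.5, 392.8]]
hub z 0.157 [[316.5, 272.1], [262.1, 300.9], [371.0, 301.0], [316.5, 379.0]]
hub z 0.187 [[316.4, 313.2], [248.0, 348.1], [384.9, 348.2], [316.4, 440.0]]
collar top [316.6 262.6] bottom [316.6 243.6] dark disc r15 z.135 [316.6 271. ]
```

View pics/c7.png

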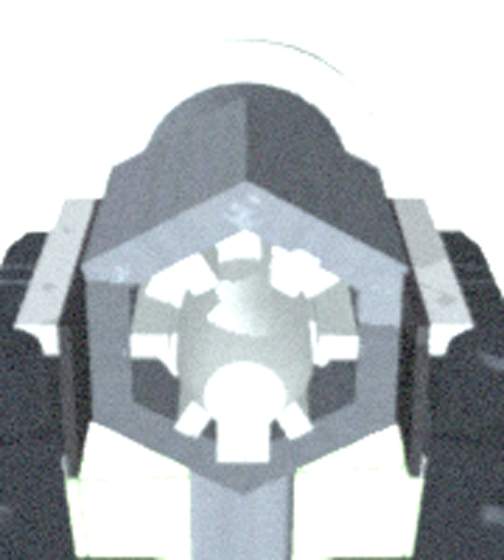

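Hub matches the home projection in height, within about 1 mm, and lines up with the tool. The lever now reads about 3.6° past front, which is inside the play band. I'll feel for the stop a little further, then let go and check.

```bash
sed -i 's/for d in\[.*\]:/for d in[-3.7,-4.4]:/; s/>1.3/>.8/; /^p,T/,$d' r.py
cat >> r.py <<'E'
jaws.ungrasp();env.hold(.2)
P=readout.read_position();print('gap',readout.read_finger_gap())
env.move_straight([P[0],P[1],.27],velocity=.2)
env.move_straight([P[0]-.06,P[1],.27],velocity=.15);env.hold(.3)
p,T=wshot('w5');print(readout.read_position(),readout.read_force(),readout.read_time())
cv2.imwrite('pics/c8.png',cv2.resize(p['image'],(640,480))[:,:,::-1])
E
python3 r.py
```

```text
-3.7 -3.6 [0.5296 0.2104 0.1396] [-8.3 -3.8 11.3] [-0.82  1.65  0.41] 0.25
-4.4 -4.3 [0.5296 0.2104 0.1396] [-8.3 -3.3 11.1] [-0.87  1.68  0.45] 0.5
gap 0.9970527036161215
[0.47112795 0.20971963 0.26995609] [-0.3315556  -0.75046418 -0.17074164] 27.7583
```

View pics/c8.png

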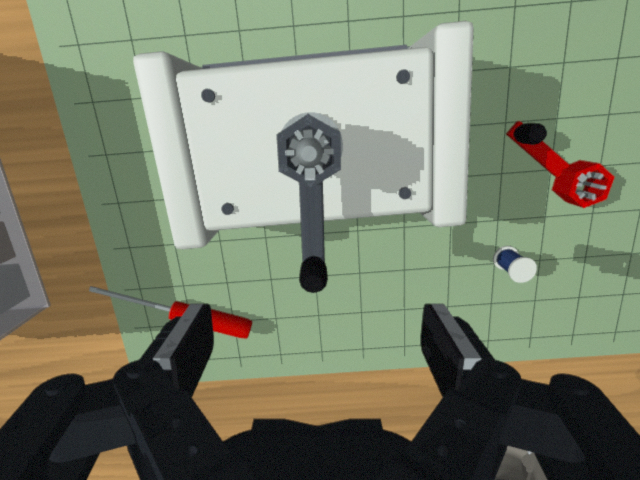

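```bash
cat > x.py <<'E'
from h import *
d=dict(np.load('pics/w5.npz'));w=lambda u,z:atz(d,u,z,d['T'])[:2]
S=[w(u,.11) for u in((208,96),(404,77),(405,193),(228,209))]
y=S[0]-S[3];y2=S[1]-S[2];e=S[0]-S[1];print('screw mean',np.mean(S,0))
ax=(S[0]+S[1]-S[2]-S[3]);ay=(S[0]+S[3]-S[1]-S[2])
print('yaw from x',np.degrees(np.arctan2(ax[1],ax[0])),'from y',np.degrees(np.arctan2(-ay[0],ay[1])))
yaw=np.mean([np.arctan2(ax[1],ax[0]),np.arctan2(-ay[0],ay[1])])
hub=np.mean([w(u,.165) for u in((309,113),(341,131),(340,167),(308,187),(277,169),(278,130))],0)
print('hub',hub,'grip')
g=w((314,268),.178);print(g,'sizes',np.linalg.norm(g-hub))
arm=w((313,240),.143)
Rm=np.array([[np.cos(yaw),-np.sin(yaw)],[np.sin(yaw),np.cos(yaw)]]).T
for c in(hub,np.mean(S,0)):print('grip rel',Rm@(g-c),'arm rel',Rm@(arm-c))
E
python3 x.py
```

```text
screw mean [0.52902198 0.20978872]
yaw from x 0.7282839311874004 from y 0.7653272427987499
hub [0.53072576 0.21018857] grip
[0.45104492 0.21299494] sizes 0.07973024255810292
grip rel [-0.07963749  0.00384469] arm rel [-0.07068263  0.00402755]
grip rel [-0.07792865  0.00422229] arm rel [-0.06897379  0.00440515]
```

```bash
python3 -c "
from h import *
env.close_job()"
```

```text
the job is handed in; nothing more can be done
```

The lever is back on the shaft, turned clockwise to the front and released, and I've handed the job in. I did not clearly feel the shaft hit its stop.

- **Fitting:** I picked the dark steel lever, not the red or green look-alike. I read the shaft's missing-spline direction from the wrist camera, about 75° anticlockwise of the front. The hub slid down the shaft with about 6 N, and contact on the collar showed at the expected height. The most force I saw was about 22 N, once it was on the collar.
- **Turning:** I turned it about 80° clockwise, to roughly 5° past front. The hub projection in the wrist picture, taken while still gripped, matched the home height to about 1 mm.
- **After letting go:** the last picture shows the lever free on the hub, about 2.7° past front, which puts the grip about 4 mm past (15 mm allowed). The bystanders in view looked undisturbed; I did not check the others again.

Checks that disagreed or stayed unclear:
- **Stop:** the turning torque only crept from about 0.16 to 0.45 N m, with no hard rise. That the shaft is at its stop rests on the lever's final angle.
- **Grip distance:** my last picture put the grip at about 80 mm from the axis instead of the nominal 90 mm, right at the judged 80 mm limit. I put this down to clicking the wrong point on the grip's top, since the lever is rigid, but did not re-measure it.

The robot's clock read 27.8 s at the last check, against the 72 s limit.

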